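Clamp the cuvette box on the shaker tray

ROBOT

A 6-joint arm with a two-finger parallel gripper is mounted at the origin on a cart in front of the work surface, level with it; the furniture and walls round the work are solid. World frame = base frame: x ahead of the robot, y to its left, z up, the work surface at z = 0. Lengths are in mm, angles in degrees, forces in N, time in s.
With the tool pointing down it reaches from about 300 to 950 mm from the base axis. Payload 3.1 kg.
Tool frame: the origin (TCP) lies at the very end of the fingers, on their centre line; the grasp point (between the pads) lies 19 mm behind it; z points along the fingers, y is the line along which they close (so a half turn about z gives the same grasp; the last joint's range is limited). The gripper opens to 85 mm and grips with 20 to 120 N. Pads are 22 mm wide; open, the fingers measure 114 mm over their backs; the gripper's body (76 mm by 85 mm) begins 54 mm behind the grasp point. The pads swing forward as they close: fully open they stand 13 mm farther back than shut.
Start: joints at [-77.275, 17.653, 93.61, -0, 68.738, -3.994], TCP at [179.771, -598.594, 231.272] pointing down, gripper open.
Joint ranges: [-175.34, 175.34], [-45.06, 112.39], [2.9, 150.54], [-68.45, 248.45], [3.09, 151.38], [-168.51, 168.51]. Speed limits (degrees/s): [159.86, 159.86, 180, 180, 180, 180].

INTERFACE

Orientations are given as a 3x3 rotation matrix whose columns are the frame's x, y, z axes.
In Python, from plant import env gives the robot as it stands.
- The arm moves only by the tool drive_effector, called after "Call:" as name(argument=value, ...), one argument or row to a line, values as JSON. Schema: {"type":"object","properties":{"increments":{"type":"object","properties":{"deltas":{"type":"array","items":{"type":"array","items":{"type":"number"},"minItems":7,"maxItems":7},"minItems":1,"maxItems":20}},"additionalProperties":false,"required":["deltas"]},"only":{"type":"string"},"quiet":{"type":"boolean"},"lines":{"type":"string"}},"required":["increments"],"additionalProperties":false}. increments is an object whose key "deltas" holds a list of rows, 1 to 20 of them, each of 7 numbers: the finger opening in mm, then dx, dy, dz in a scale on which 1.0 is 750 mm, then a rotation vector rx, ry, rz in shares of 360 degrees (1.0 is 360 degrees); each row is the pose to reach, as a shift and turn from the pose commanded when the call began, along the tool's axes at that moment; what a row does not reach only later rows make up. A row lasts 1/10 s, in which the tool goes at most 50 mm and 8.59 degrees, less where a joint would pass 70% of its speed; a pose out of reach is approached as far as the arm can. The fingers move at their own pace and stop on an object; the grip force is fixed at half the most. Time passes only in rows, so rows that do not move let the fingers close. The tool returns the time, the measured TCP pose, the force, the opening and the grip force at its end. only (a regular expression) keeps the lines of the reply that match it, lines (a string "A,B") keeps lines A to B, and quiet returns only ok. No shift or turn number may pass 1 either way. Input that does not fit is refused with a message, and nothing moves.
- env.get_state(): the state, without advancing time (a new reading comes with each control period).
- env.capture(name): name is "side" or "top" or "wrist"; returns the picture (480x640x3 uint8, blue, green, red); there is no depth.
- env.camera_model(name): a dict with "camera_matrix" (3x3 intrinsics, pixels), "position" and "attitude" of the camera in the world. Camera axes: x right, y down, z forward; pixel columns grow to the right and rows downward; lengths in mm; the calibration is good to about 2 mm. A picture is of the moment at which its call begins: read the wrist's pose just before it. camera_model takes no time and is no camera call; for the wrist camera it gives the pose at the moment of the call.
- env.job_done(): hands the job in; it is judged then, once.
The state is a dict: "t": time; "joint_positions": joint angles; "joint_velocities": joint speeds; "joint_torque": joint torques, N m; "position": TCP position; "ee_rot": TCP orientation; "force": force on the tool from outside, world axes, zero at the start; "ft_torque": the same for the moment, N m; "grip_width": finger opening in mm; "gripper_force": force on a finger pad.
Only numpy, scipy, OpenCV 4.12 (cv2) and the standard library are available. Lean on these libraries where they do the work, as an engineer would, in place of code of your own. Each camera call takes 0.05 s, during which the arm holds its last target. There are 200 camera calls.

TASK

Secure the cuvette box that sits in the nest of the aluminium shaker tray, by pushing only: push the blue clamp strap round with the outside of a finger until it is over the box and fully against its stop, and then push the red-handled cam lever all the way down so that the foot clamps the box. Do not push the lever down before the strap is over the box; do not lift or carry anything, keep the box seated in its nest, and leave the two vials and the timer where they are. Finish with the hand clear of everything.

Things in the scene. Friction and masses are not known exactly. Their poses are not given: they have to be found in the camera images.
- clamp_base: Fixed aluminium tray, plate x -65..65, y -85..125 mm, 10 mm thick; origin on the worktop, z up. Nest of four low black rails (tops at z 20) centred at x 0, y +60; steel pivot post at x 0, y -40; thin stop pin (10 mm diameter, top at z 72) at x -16.5, y -8 mm. Place and yaw vary.
- strap_pivot (a point): Point on the strap's vertical pivot axis, 74 mm above the worktop; in the tray's frame x 0, y -40 mm. The lever's horizontal pin crosses the same axis 100 mm above the worktop; stud and cam discs there reach up to 117 mm.
- clamp_strap (a joint): Angle of the blue strap about the vertical pivot axis (rad). 0: strap points along the tray's +x; grows counterclockwise from above; 1.571: along the tray's +y, over the middle of the box, on its stop. Starts at 0 to 0.4. Stays where left (friction 0.10 N m). Strap, foot and lever turn together.
- strap_push_point (a point): Centre of the blue strap bar, 85 mm out from the pivot axis. Bar 22 mm wide, 16 mm deep (66 to 82 mm above the worktop; 6.5 mm lower when clamped), reaching 120 mm out from the axis. Under it, 100 mm out, is the spring plunger with the foot; above it a small bolt head (to 88 mm).
- clamp_foot: Round black rubber foot, 20 mm diameter, 7 mm thick, on a spring plunger under the strap; origin at the centre of its underside, 3.5 mm above the box lid while unclamped. With the lever fully down it presses on the lid with about 6 N.
- cam_lever (a joint): Angle of the cam lever about its horizontal pin (rad). 0: 55 degrees above level; 0.85: fully down on its stop, 6 degrees above level. Starts at 0 to 0.1. Stays where left (friction 0.30 N m, about 3 N at the handle). Points away from the strap: to the tray's -y once the strap is over the box. Closing pulls the strap down 6.5 mm.
- lever_push_point (a point): Centre line of the lever's red handle, 95 mm from the pin; the handle is a round bar of 16 mm diameter with round ends, from 62 to 123 mm from the pin. Push on its upper side.
- cuvette_box: Closed dark cuvette box with a clear lid, 68 x 90 x 28 mm (body 60 x 90), loose in the nest with about 2 mm play; origin at the centre of its underside, 10 mm above the worktop; lid top 38 mm above the worktop. Must stay seated.
- vial_white: Bystander: small glass vial with a white cap, 21 mm diameter, 49 mm tall, standing on the worktop; origin at the centre of its underside.
- vial_black: Bystander: small glass vial with a black cap, 24 mm diameter, 56 mm tall, standing on the worktop; origin at the centre of its underside.
- timer: Bystander: flat white timer, 62 x 62 x 18 mm, lying on the worktop; origin at the centre of its underside.

How it is judged (in metres and radians):
On the way, in this order (a step that is already met when the one before it is completed fails the run):
1. the strap is swung over the box against its stop, with the lever still up (value of joint clamp_strap above 1.42 rad and value of joint cam_lever below 0.3 rad), for 0.2 s.
2. the cam lever is pushed down (value of joint cam_lever above 0.75 rad and value of joint clamp_strap above 1.42 rad), for 0.2 s.
At the end, for the whole second after the job is handed in: The strap is over the box within 0.15 rad of its stop, the lever within 0.1 rad of fully down, the foot presses on the box with more than 1.5 N, the box is within 8 mm of where it sat and at rest, both vials stand upright and vials and timer are within 20 mm of where they were (all of step 2 and contact force between clamp_foot and cuvette_box above 1.5 N and distance of cuvette_box from where it was at the start of the episode below 0.008 m and linear speed of cuvette_box below 0.02 m/s and distance of each of vial_white, vial_black, timer from where it was at the start of the episode below 0.02 m and angle between each of vial_white, vial_black's own z axis and vertical below 0.2 rad); the robot touches nothing.
It fails at once if the lever is pushed down before the strap is over the box (value of joint cam_lever above 0.45 rad and value of joint clamp_strap below 1.35 rad).
It fails at once if the cuvette box is lifted or pushed out of its nest (distance of cuvette_box from where it was at the start of the episode above 0.012 m).
It fails at once if a vial or the timer is moved or lifted (distance of any of vial_white, vial_black, timer from where it was at the start of the episode above 0.025 m).
It fails at once if a vial is knocked over (angle between any of vial_white, vial_black's own z axis and vertical above 0.6 rad).
It also fails if it takes over 51 s, if anything falls off the work surface, if the arm or the gripper's body presses on something with over 40 N, if the wrist force passes 120 N, or if a joint passes its speed limit or range.

## Working session

There is one attempt and no reset: what is moved stays moved. The work goes in short steps, Python scripts to look and compute and a tool call to move; the robot and the scene stay as the last step left them, time stands still between calls to the robot, and variables do not carry over. Pictures are saved under pics/ and viewed, at most 10 in all, crops included, and the job is handed in when it is done.

```bash
mkdir -p pics; ls
```

Run:
```python
from plant import env
import cv2,numpy as np
s=env.get_state();print(s['t'],s['position'],np.round(s['ee_rot'],3),s['grip_width'])
for n in("top","side"):
    m=env.camera_model(n);print(n,m)
    cv2.imwrite(f"pics/{n}0.png",env.capture(n))
```

```text
pics
plant.py
0.0 [ 179.56721287 -597.79270115  230.04803849] [[ 0.958  0.288 -0.001]
 [ 0.288 -0.958  0.002]
 [ 0.    -0.002 -1.   ]] 85.37090934609178
top {'camera_matrix': array([[527.68280721,   0.        , 319.38087619],
       [  0.        , 527.68280721, 237.56965417],
       [  0.        ,   0.        ,   1.        ]]), 'position': array([ 500.82811249,  -15.63009431, 1164.08150794]), 'attitude': array([[ 2.68513837e-02, -9.98382042e-01,  5.01228550e-02],
       [-9.99638620e-01, -2.68816947e-02,  6.94074972e-05],
       [ 1.27809208e-03, -5.01066052e-02, -9.98743057e-01]])}
side {'camera_matrix': array([[506.13057164,   0.        , 326.45477206],
       [  0.        , 506.13057164, 233.65602197],
       [  0.        ,   0.        ,   1.        ]]), 'position': array([469.17296289, 924.0420711 , 530.88533935]), 'attitude': array([[-0.99410993, -0.02578311,  0.10526481],
       [-0.10706603,  0.38422669, -0.91700966],
       [-0.01680219, -0.9228787 , -0.38472406]])}
```

View pics/top0.png

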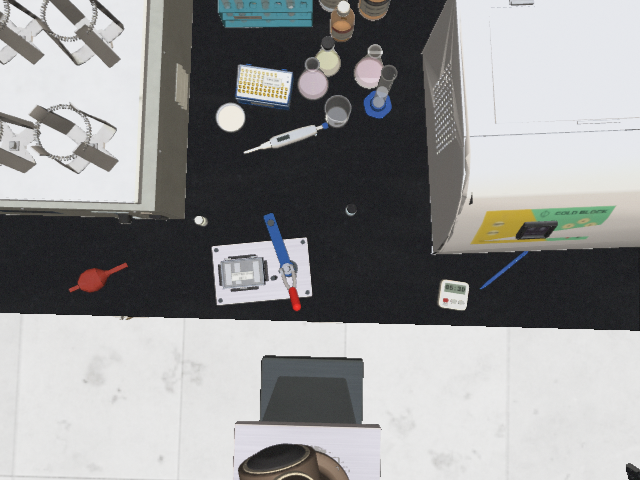

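View pics/side0.png

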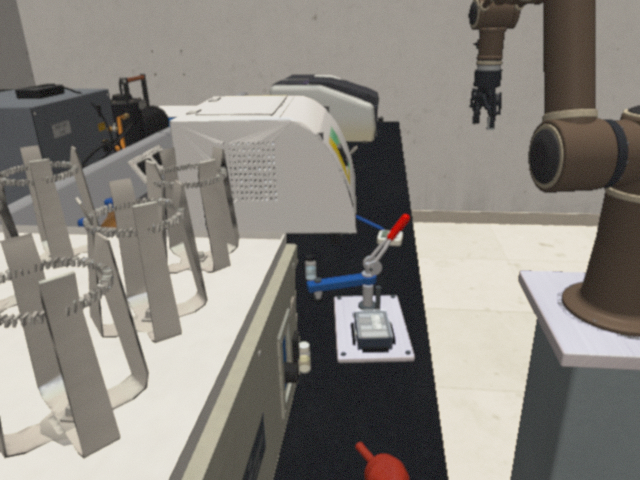

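The top view shows the tray at about (262,272), with its nest to the left (world +y). The pivot is at (288,270), the blue strap tip at (270,216), and the red handle at (296,298). The white vial is at (200,221), the black vial at (350,210) and the timer at (453,295). Next I'll measure these properly.

Create h.py:
```python
from plant import env
import cv2,numpy as np
def ray(n,p):
    m=env.camera_model(n);d=m['attitude']@np.linalg.solve(m['camera_matrix'],[p[0],p[1],1.]);return m['position'],d
def onz(n,p,z):
    c,d=ray(n,p);return c+d*(z-c[2])/d[2]
def proj(n,X):
    m=env.camera_model(n);q=m['camera_matrix']@(m['attitude'].T@(np.asarray(X)-m['position']));return q[:2]/q[2]
```

Run:
```python
from h import *
im=cv2.imread('pics/top0.png');hsv=cv2.cvtColor(im,cv2.COLOR_BGR2HSV)
roi=np.zeros(im.shape[:2],np.uint8);roi[205:312,205:318]=255
H,S,V=cv2.split(hsv)
blue=((H>100)&(H<125)&(S>120)&(V>60)&(roi>0)).astype(np.uint8)
red=(((H<8)|(H>172))&(S>150)&(V>90)&(roi>0)).astype(np.uint8)
wh=((V>150)&(S<60)&(roi>0)).astype(np.uint8)
cs,_=cv2.findContours(cv2.morphologyEx(wh,cv2.MORPH_CLOSE,np.ones((9,9))),0,2)
c=max(cs,key=cv2.contourArea);r=cv2.minAreaRect(c);print(r)
b=cv2.boxPoints(r);W=np.array([onz('top',p,10) for p in b]);print(b,W.round(1))
print([np.linalg.norm(W[i]-W[i-1]).round(1) for i in range(4)])
C=W.mean(0)
# long axis pointing +y
e=W[1]-W[0];f=W[2]-W[1];y=e if np.linalg.norm(e)>np.linalg.norm(f) else f
y=y/np.linalg.norm(y);y*=np.sign(y[1]);x=np.array([y[1],-y[0],0])
piv=C-60*y;print('centre',C,'yaw',np.degrees(np.arctan2(x[1],x[0])),'pivot',piv[:2],'proj piv',proj('top',[*piv[:2],117]))
for n,m,z in(('blue',blue,82),('red',red,0)):
    cs,_=cv2.findContours(m,0,2);c=max(cs,key=cv2.contourArea);r=cv2.minAreaRect(c);print(n,r)
    b=cv2.boxPoints(r);print(b.round(1), [onz('top',p,z if z else 180)[:2].round(1) for p in b])
for n,p,z in(('white',(200,221),49),('black',(350,210),56),('timer',(453,295),18)):print(n,onz('top',p,z))
print(onz('top',(430,250),0),onz('top',(470,200),300))
```

```text
((261.5790100097656, 270.7378234863281), (59.09610366821289, 95.87619018554688), 84.61068725585938)
[[211.0776  245.82286]
 [306.52997 236.81792]
 [312.0804  295.65277]
 [216.62805 304.6577 ]] [[534.3 220.8  10. ]
 [559.6  12.6  10. ]
 [431.7  -3.1  10. ]
 [406.7 204.   10. ]]
[np.float64(128.7), np.float64(209.7), np.float64(128.9), np.float64(208.5)]
centre [483.07660355 108.58505948  10.        ] yaw 6.939619241701373 pivot [490.32600084  49.02461759] proj piv [285.93428106 268.47244207]
blue ((277.0286560058594, 239.20741271972656), (54.780818939208984, 12.648045539855957), 70.82099914550781)
[[262.1 215.4]
 [274.  211.3]
 [292.  263. ]
 [280.1 267.2]] [array([597.6, 103.6]), array([606.8,  79.3]), array([501.5,  39.1]), array([492.3,  63.3])]
red ((294.41180419921875, 298.6470947265625), (23.768489837646484, 8.246211051940918), 75.96376037597656)
[[287.5 288.1]
 [295.5 286.1]
 [301.3 309.2]
 [293.3 311.2]] [array([454.6,  41.1]), array([458.7,  26.3]), array([416.4,  14.4]), array([412.3,  29.1])]
white [585.11731491 238.21408596  49.        ]
black [616.35085534 -78.51914252  56.        ]
timer [ 441.76231685 -307.8761272    18.        ]
[ 538.36335029 -260.31111494    0.        ] [ 612.76263365 -261.74342866  300.        ]
```

The rows are not in the units I measure in: shifts go in shares of 750 mm and turns go in shares of 360 degrees. I convert before sending: 579 mm is 0.772, -492 mm is -0.656.

Call:
drive_effector(
  increments={"deltas": [[0, 0.256, -0.296, -0.04, 0, 0, 0], [0, 0.256, -0.296, -0.04, 0, 0, 0], [0, 0.256, -0.296, -0.04, 0, 0, 0], [0, 0.256, -0.296, -0.04, 0, 0, 0], [0, 0.256, -0.296, -0.04, 0, 0, 0], [0, 0.256, -0.296, -0.04, 0, 0, 0], [0, 0.544, -0.5573, -0.04, 0, 0, 0], [0, 0.544, -0.5573, -0.04, 0, 0, 0], [0, 0.544, -0.5573, -0.04, 0, 0, 0], [0, 0.544, -0.5573, -0.04, 0, 0, 0], [0, 0.544, -0.5573, -0.04, 0, 0, 0], [0, 0.544, -0.5573, -0.04, 0, 0, 0], [0, 0.772, -0.656, -0.04, 0, 0, 0], [0, 0.772, -0.656, -0.04, 0, 0, 0], [0, 0.772, -0.656, -0.04, 0, 0, 0], [0, 0.772, -0.656, -0.04, 0, 0, 0], [0, 0.772, -0.656, -0.04, 0, 0, 0], [0, 0.772, -0.656, -0.04, 0, 0, 0]]},
)

```text
t: 1.9
position: [592.3, 39.7, 260.1]
ee_rot: [[0.957, 0.289, -0.003], [0.289, -0.957, -0.0], [-0.003, -0.0, -1.0]]
force: [-0.3, -0.4, -0.2]
grip_width: -0.0
gripper_force: 0.0
```

Run:
```python
from h import *
s=env.get_state();print(s['position'],s['ee_rot'].round(3),s['joint_positions'],s['force'])
cv2.imwrite('pics/w1.png',env.capture('wrist'))
cv2.imwrite('pics/s1.png',env.capture('side')[180:380,260:460].repeat(3,0).repeat(3,1))
```

```text
[592.27075617  39.69685555 260.13055593] [[ 0.957  0.289 -0.003]
 [ 0.289 -0.957 -0.   ]
 [-0.003 -0.    -1.   ]] [-3.55004415e-01  1.28627078e+01  9.62272653e+01 -2.56246523e-02
  7.10578100e+01  7.28431922e+01] [-0.3447222  -0.35752733 -0.23912966]
```

View pics/s1.png

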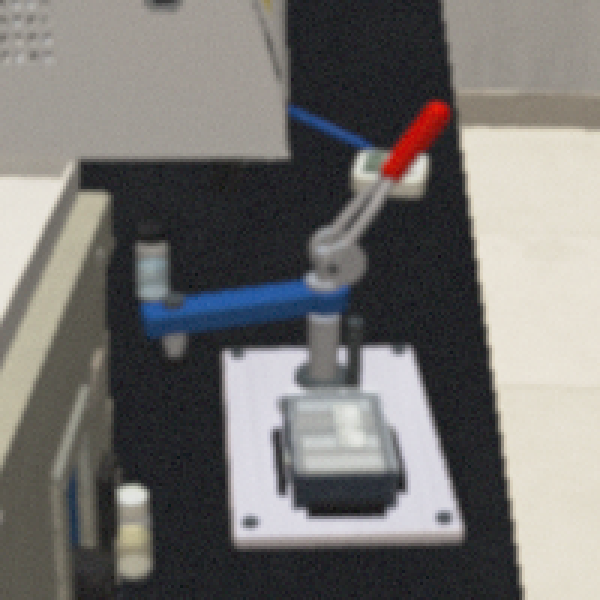

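In the tool's units: 198 mm is 0.264, 185 mm is 0.2467.

Call:
drive_effector(
  increments={"deltas": [[0, 0, 0, 0.0667, 0, 0, 0], [0, 0, 0, 0.1333, 0, 0, 0], [0, 0, 0, 0.2, 0, 0, 0], [0, 0, 0, 0.2467, 0, 0, 0], [0, 0, 0, 0.264, 0, 0, 0], [0, 0, 0, 0.264, 0, 0, 0]]},
)

```text
t: 2.6
position: [590.4, 38.3, 61.6]
ee_rot: [[0.958, 0.286, -0.005], [0.286, -0.958, -0.0], [-0.004, -0.001, -1.0]]
force: [-0.1, -0.4, 0.2]
grip_width: 0.4
gripper_force: 0.0
```

Add to h.py:
```python
PIV=np.array([490.3,49.0])
def sweep(angs,r=95,off=25.5):
    s=env.get_state();R=s['ee_rot'];p=s['position'];yaw=np.degrees(np.arctan2(R[1,0],R[0,0]))
    for a in angs:
        t=np.radians(a);X=PIV+r*np.array([np.cos(t),np.sin(t)])+off*np.array([np.sin(t),-np.cos(t)])
        d=R.T@np.array([*(X-p[:2]),62-p[2]]);print(a,d.round(1),'rz',round(-(a-yaw),1))
```

```bash
python3 -c "
from h import *
sweep(range(16,96,6))"
```

```text
16 [  1.9 -12.4  -0.4] rz 0.6
22 [  4.1 -22.4  -0.4] rz -5.4
28 [  5.3 -32.7  -0.4] rz -11.4
34 [  5.4 -43.   -0.4] rz -17.4
40 [  4.5 -53.2  -0.4] rz -23.4
46 [  2.5 -63.3  -0.4] rz -29.4
52 [ -0.6 -73.1  -0.3] rz -35.4
58 [ -4.7 -82.6  -0.3] rz -41.4
64 [ -9.7 -91.6  -0.3] rz -47.4
70 [ -15.7 -100.    -0.2] rz -53.4
76 [ -22.5 -107.7   -0.2] rz -59.4
82 [-3.010e+01 -1.147e+02 -1.000e-01] rz -65.4
88 [-3.830e+01 -1.208e+02 -1.000e-01] rz -71.4
94 [-4.720e+01 -1.261e+02 -1.000e-01] rz -77.4
```

In the tool's units: -121 mm is -0.1613, -100 mm is -0.1333, -71 degrees is -0.1972.

Call:
drive_effector(
  increments={"deltas": [[0, 0.0027, -0.016, 0, 0, 0, 0], [0, 0.0053, -0.0293, 0, 0, 0, -0.0139], [0, 0.0067, -0.044, 0, 0, 0, -0.0306], [0, 0.0067, -0.0573, 0, 0, 0, -0.0472], [0, 0.0053, -0.0707, 0, 0, 0, -0.0639], [0, 0.0027, -0.084, 0, 0, 0, -0.0806], [0, -0.0013, -0.0973, 0, 0, 0, -0.0972], [0, -0.0067, -0.1107, 0, 0, 0, -0.1139], [0, -0.0133, -0.1227, 0, 0, 0, -0.1306], [0, -0.0213, -0.1333, 0, 0, 0, -0.1472], [0, -0.0293, -0.144, 0, 0, 0, -0.1639], [0, -0.04, -0.1533, 0, 0, 0, -0.1806], [0, -0.0507, -0.1613, 0, 0, 0, -0.1972], [0, -0.0507, -0.1613, 0, 0, 0, -0.1972]]},
)

```text
t: 4.0
position: [523.1, 145.7, 66.5]
ee_rot: [[0.039, 0.999, 0.005], [0.999, -0.039, 0.001], [0.002, 0.005, -1.0]]
force: [-0.1, -0.1, -0.2]
grip_width: -0.1
gripper_force: 0.0
```

Run:
```python
from h import *
sweep([88,91,94,97,99])
im=env.capture('top');cv2.imwrite('pics/t2.png',im[180:330,190:340].repeat(4,0).repeat(4,1))
```

```text
88 [-2.8 -4.   4.5] rz -0.2
91 [-1.6 -9.   4.4] rz -3.2
94 [ -0.7 -14.    4.4] rz -6.2
97 [ -0.  -19.1   4.4] rz -9.2
99 [  0.3 -22.6   4.4] rz -11.2
```

View pics/t2.png

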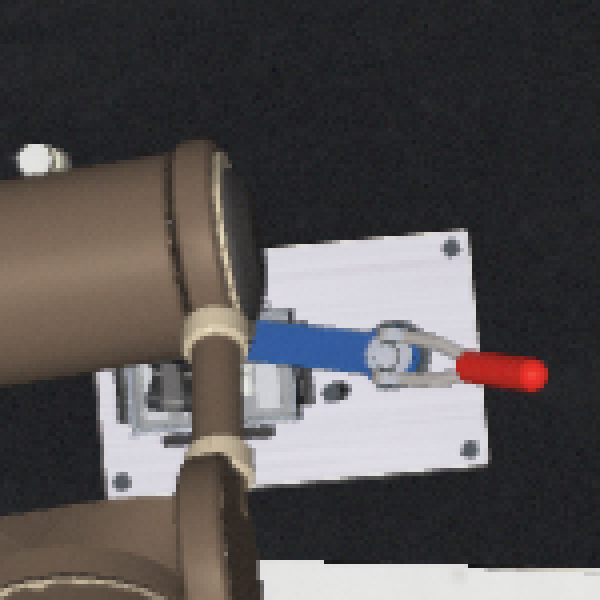

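The strap now points left at about 88° in the world frame, and its clear inner part is at crop (310,345). The lever is still up and points right. I'll push the rest slowly onto the stop.

In the tool's units: -19 mm is -0.0253, -18 mm is -0.024, -8 degrees is -0.0222.

Call:
drive_effector(
  increments={"deltas": [[0, -0.0027, -0.0067, 0.004, 0, 0, 0], [0, -0.0027, -0.012, 0.004, 0, 0, -0.0083], [0, -0.0013, -0.016, 0.004, 0, 0, -0.0139], [0, -0.0013, -0.02, 0.004, 0, 0, -0.0194], [0, 0, -0.0227, 0.004, 0, 0, -0.0222], [0, 0, -0.024, 0.004, 0, 0, -0.0222], [0, 0, -0.0253, 0.004, 0, 0, -0.0222], [0, 0, -0.0253, 0.004, 0, 0, -0.0222]]},
)

```text
t: 4.85
position: [503.3, 144.8, 60.6]
ee_rot: [[-0.099, 0.995, 0.002], [0.995, 0.099, 0.0], [-0.0, 0.002, -1.0]]
force: [2.0, -0.5, 0.8]
grip_width: 0.2
gripper_force: 1.0
```

```bash
python3 -c "
from h import *
s=env.get_state();print(s['force'],s['position']);sweep([97,98])"
```

```text
[ 2.01375759 -0.52596487  0.76865499] [503.33238236 144.8037942   60.61830461]
97 [ 1.5  0.9 -1.4] rz -1.3
98 [ 1.9 -0.8 -1.4] rz -2.3
```

In the tool's units: -3 mm is -0.004, -2 mm is -0.0027.

Call:
drive_effector(
  increments={"deltas": [[0, 0, -0.0013, 0, 0, 0, 0], [0, 0, -0.0027, 0, 0, 0, 0], [0, 0, -0.004, 0, 0, 0, 0], [0, 0, -0.004, 0, 0, 0, 0], [0, 0, -0.004, 0, 0, 0, 0]]},
)

```text
t: 5.35
position: [503.1, 144.7, 61.0]
ee_rot: [[-0.1, 0.995, 0.008], [0.995, 0.1, 0.001], [0.0, 0.008, -1.0]]
force: [7.6, -1.1, -3.1]
grip_width: -0.1
gripper_force: 3.8
```

In the tool's units: -180 mm is -0.24, -150 mm is -0.2.

Call:
drive_effector(
  increments={"deltas": [[0, 0, 0.02, 0, 0, 0, 0], [0, 0, 0.0533, 0, 0, 0, 0], [0, 0, 0.0533, 0, 0, 0, 0], [0, 0, 0.0533, -0.0667, 0, 0, 0], [0, 0, 0.0533, -0.1333, 0, 0, 0], [0, 0, 0.0533, -0.2, 0, 0, 0], [0, 0, 0.0533, -0.24, 0, 0, 0], [0, 0, 0.12, -0.24, 0, 0, 0], [0, 0, 0.12, -0.24, 0, 0, 0], [0, 0, 0.12, -0.24, 0, 0, 0]]},
)

```text
t: 6.35
position: [587.5, 153.4, 238.4]
ee_rot: [[-0.099, 0.995, -0.005], [0.995, 0.099, -0.001], [-0.0, -0.005, -1.0]]
force: [-0.6, 0.4, -0.9]
grip_width: -0.0
gripper_force: 0.0
```

Run:
```python
from h import *
s=env.get_state();R=s['ee_rot'];p=s['position'];print(p,R.round(3),s['joint_positions'].round(0))
im=env.capture('top');cv2.imwrite('pics/t3f.png',im);cv2.imwrite('pics/t3.png',im[180:330,190:340].repeat(4,0).repeat(4,1))
im=env.capture('side');cv2.imwrite('pics/s3.png',im[180:380,260:460].repeat(3,0).repeat(3,1))
a=np.radians(96.9);h=-np.array([np.cos(a),np.sin(a)])
for H,z in((37,230),(37,190),(37,182)):
    X=PIV+H*h;print(X,z,(R.T@(np.array([*X,z])-p)).round(1))
```

```text
[587.48022507 153.39830835 238.38007119] [[-0.099  0.995 -0.005]
 [ 0.995  0.099 -0.001]
 [-0.    -0.005 -1.   ]] [11. 16. 95.  0. 69.  5.]
[494.74506304  12.26797835] 230 [-131.2 -106.3    9. ]
[494.74506304  12.26797835] 190 [-131.2 -106.    49. ]
[494.74506304  12.26797835] 182 [-131.2 -106.    57. ]
```

View pics/t3.png

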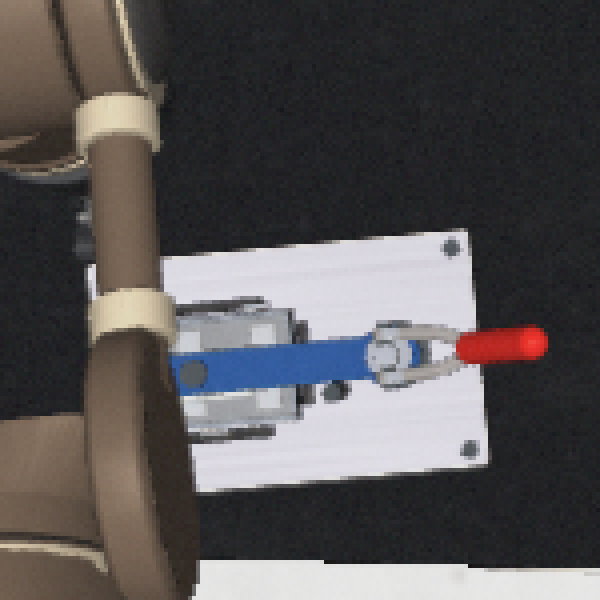

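View pics/s3.png

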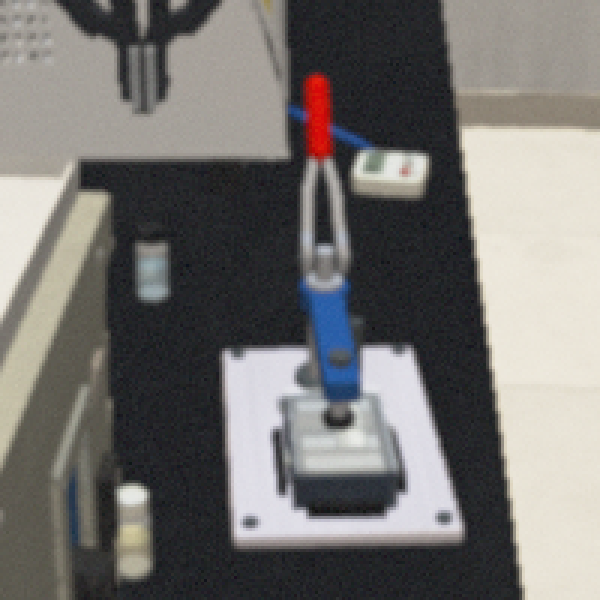

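The strap lies across the middle of the box with the bolt head at crop (193,373), touching the stop pin at (335,390). The red handle, crop (460–545, 345), is still up and points away from the strap. Vials and timer haven't moved. Next I'll hover over the lever.

In the tool's units: -131 mm is -0.1747, -106 mm is -0.1413.

Call:
drive_effector(
  increments={"deltas": [[0, -0.044, -0.036, 0.0067, 0, 0, 0], [0, -0.088, -0.072, 0.012, 0, 0, 0], [0, -0.132, -0.1067, 0.012, 0, 0, 0], [0, -0.1747, -0.1413, 0.012, 0, 0, 0], [0, -0.1747, -0.1413, 0.012, 0, 0, 0], [0, -0.1747, -0.1413, 0.0333, 0, 0, 0], [0, -0.1747, -0.1413, 0.056, 0, 0, 0], [0, -0.1747, -0.1413, 0.056, 0, 0, 0]]},
)

```text
t: 7.25
position: [493.8, 13.4, 195.9]
ee_rot: [[-0.1, 0.995, -0.006], [0.995, 0.1, 0.001], [0.001, -0.006, -1.0]]
force: [0.3, -0.3, -0.2]
grip_width: 0.0
gripper_force: 0.0
```

Run:
```python
from h import *
s=env.get_state();R=s['ee_rot'];p=s['position'];print(s['force'])
a=np.radians(96.9);h=-np.array([np.cos(a),np.sin(a)])
print('tip pred px',proj('top',[*(PIV+71*h),200]),'seen ~326,265.5')
for f in range(55,0,-5):
    t=np.radians(f);H=95*np.cos(t)-8*np.sin(t)-(11*min(1,(f)/25));z=100+95*np.sin(t)+8*np.cos(t)
    print(f,(R.T@(np.array([*(PIV+H*h),z])-p)).round(1))
im=env.capture('side');cv2.imwrite('pics/s4.png',im[120:320,260:460].repeat(3,0).repeat(3,1))
```

```text
[ 0.25096543 -0.3459064  -0.1973586 ]
tip pred px [321.88438943 265.22589101] seen ~326,265.5
55 [-1.1  0.9 13.5]
50 [-8.1  1.1 18. ]
45 [-14.7   1.2  23. ]
40 [-20.8   1.4  28.7]
35 [-26.5   1.5  34.8]
30 [-31.5   1.7  41.4]
25 [-36.    1.8  48.4]
20 [-42.    2.   55.8]
15 [-47.4   2.1  63.5]
10 [-52.    2.3  71.4]
5 [-56.    2.4  79.6]
```

View pics/s4.png

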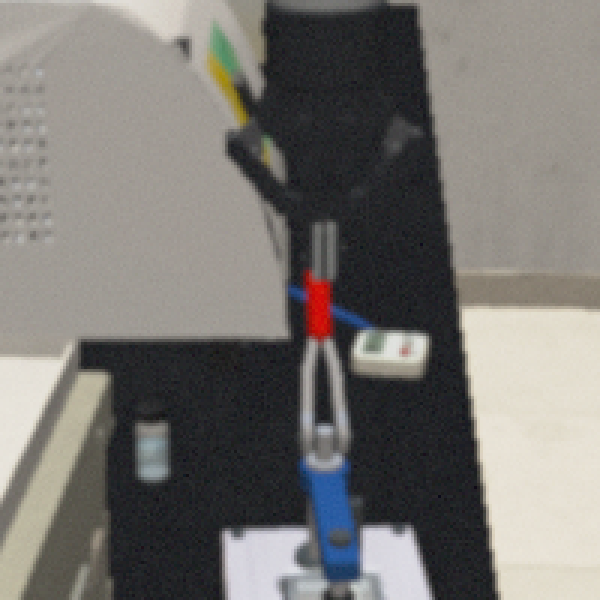

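The closed fingertips at crop (322,275) are centred just in front of the handle's upper part, at (318,305). Next I'll push along the arc.

In the tool's units: 48 mm is 0.064, 41 mm is 0.0547.

Call:
drive_effector(
  increments={"deltas": [[0, -0.0013, 0, 0.0107, 0, 0, 0], [0, -0.0013, 0.0013, 0.0187, 0, 0, 0], [0, -0.0107, 0.0013, 0.024, 0, 0, 0], [0, -0.02, 0.0013, 0.0307, 0, 0, 0], [0, -0.028, 0.0013, 0.0387, 0, 0, 0], [0, -0.0347, 0.0013, 0.0467, 0, 0, 0], [0, -0.0413, 0.0027, 0.0547, 0, 0, 0], [0, -0.048, 0.0027, 0.064, 0, 0, 0], [0, -0.048, 0.0027, 0.064, 0, 0, 0]]},
)

```text
t: 8.2
position: [502.1, -23.9, 149.2]
ee_rot: [[-0.099, 0.995, -0.001], [0.995, 0.099, -0.001], [-0.001, -0.001, -1.0]]
force: [0.2, -1.5, -0.5]
grip_width: 0.1
gripper_force: 0.0
```

```bash
python3 -c "
from h import *
im=env.capture('side');cv2.imwrite('pics/s5.png',im[120:320,260:460].repeat(3,0).repeat(3,1))"
```

```text
(no output)
```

View pics/s5.png

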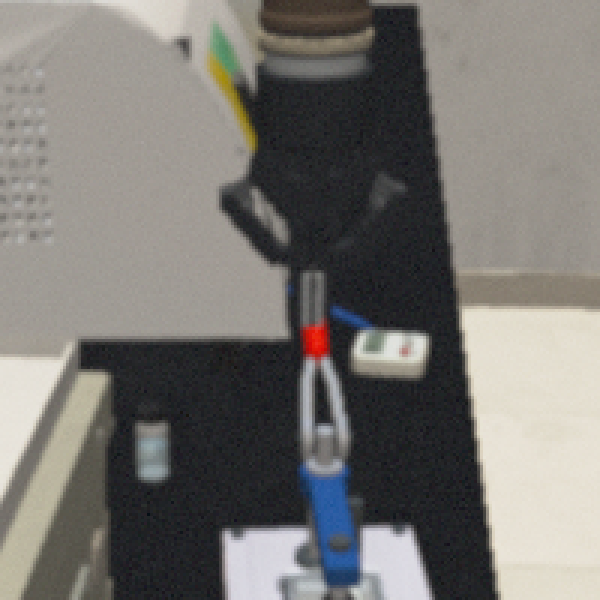

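The lever is about half down: the handle at crop (315,340) sits under the fingertips, still centred. I'll carry on pushing.

In the tool's units: 33 mm is 0.044, 32 mm is 0.0427.

Call:
drive_effector(
  increments={"deltas": [[0, -0.008, 0, 0.0093, 0, 0, 0], [0, -0.0147, 0, 0.02, 0, 0, 0], [0, -0.0213, 0, 0.0307, 0, 0, 0], [0, -0.024, 0, 0.0373, 0, 0, 0], [0, -0.024, 0, 0.0413, 0, 0, 0], [0, -0.024, 0, 0.0427, 0, 0, 0], [0, -0.024, 0, 0.044, 0, 0, 0], [0, -0.024, 0, 0.044, 0, 0, 0]]},
)

```text
t: 9.05
position: [504.5, -41.8, 118.3]
ee_rot: [[-0.101, 0.995, 0.0], [0.995, 0.101, -0.002], [-0.002, 0.0, -1.0]]
force: [-1.4, -0.5, 6.7]
grip_width: 0.4
gripper_force: 3.5
```

In the tool's units: 4 mm is 0.0053, 3 mm is 0.004.

Call:
drive_effector(
  increments={"deltas": [[0, 0, 0, 0.0013, 0, 0, 0], [0, 0, 0, 0.0027, 0, 0, 0], [0, 0, 0, 0.004, 0, 0, 0], [0, 0, 0, 0.0053, 0, 0, 0], [0, 0, 0, 0.0053, 0, 0, 0], [0, 0, 0, 0.0053, 0, 0, 0]]},
)

```text
t: 9.65
position: [505.0, -42.1, 117.2]
ee_rot: [[-0.101, 0.995, 0.001], [0.995, 0.101, -0.003], [-0.003, 0.0, -1.0]]
force: [-7.4, -0.6, 23.3]
grip_width: 0.3
gripper_force: 11.5
```

Firm stop: 23 N with almost no movement. Now I'll lift clear.

In the tool's units: -170 mm is -0.2267, -150 mm is -0.2.

Call:
drive_effector(
  increments={"deltas": [[0, 0, 0, -0.0267, 0, 0, 0], [0, 0, 0, -0.0933, 0, 0, 0], [0, 0, 0, -0.16, 0, 0, 0], [0, -0.0533, 0, -0.2, 0, 0, 0], [0, -0.12, -0.0267, -0.2, 0, 0, 0], [0, -0.1867, -0.0667, -0.2, 0, 0, 0], [0, -0.2267, -0.1067, -0.2, 0, 0, 0], [0, -0.2267, -0.1067, -0.2, 0, 0, 0], [0, -0.2267, -0.1067, -0.2, 0, 0, 0]]},
)

```text
t: 10.55
position: [440.2, -219.1, 262.8]
ee_rot: [[-0.096, 0.995, -0.001], [0.995, 0.096, 0.0], [0.0, -0.001, -1.0]]
force: [-1.3, 0.1, 1.1]
grip_width: -0.1
gripper_force: 0.0
```

Run:
```python
from h import *
print(env.get_state()['force'])
a=env.capture('side')[180:380,260:460].repeat(2,0).repeat(2,1);b=env.capture('top')[180:330,190:390].repeat(2,0).repeat(2,1)
c=np.zeros((400,800,3),np.uint8);c[:,:400]=a;c[:300,400:]=b;cv2.imwrite('pics/f.png',c)
```

```text
[-1.33011343  0.14499568  1.10475069]
```

View pics/f.png

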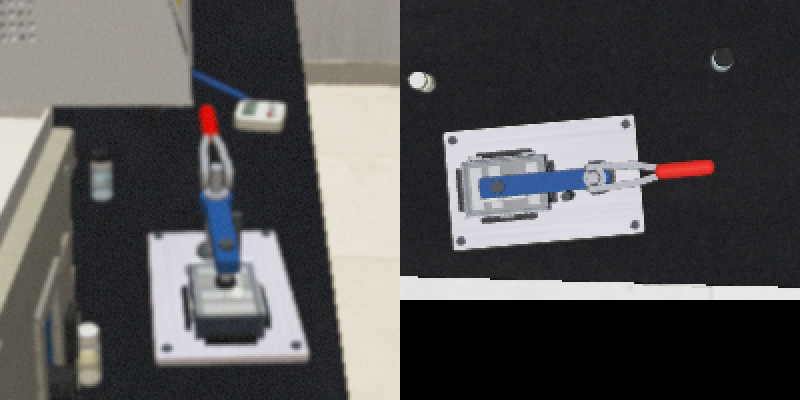

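The strap is over the box at view (490,187) and the handle lies flat out to (714,167). Vials and timer are in place and the hand is clear. Before handing in, I'll check the lever angle numerically.

Run:
```python
from h import *
a=np.radians(96.9);h=-np.array([np.cos(a),np.sin(a)])
for n in('side','top'):
    im=env.capture(n);H,S,V=cv2.split(cv2.cvtColor(im,cv2.COLOR_BGR2HSV));m=((H<8)|(H>172))&(S>150)&(V>90)
    r=slice(200,320);k=np.zeros_like(m);k[200:320,300:400]=m[200:320,300:400]
    y,x=np.nonzero(k);print(n,'seen',x.mean(),y.mean(),x.min(),x.max(),y.min(),y.max())
    for f in(4,6,10,14,20):
        t=np.radians(f);print(f,[proj(n,[*(PIV+q*np.cos(t)*h),100+q*np.sin(t)]).round(1).tolist() for q in(62,92.5,123)])
```

```text
side seen 363.6821705426357 239.4496124031008 359 369 232 247
4 [[365.5, 250.0], [364.2, 243.0], [363.1, 236.4]]
6 [[365.5, 249.1], [364.3, 241.6], [363.1, 234.6]]
10 [[365.5, 247.3], [364.3, 239.0], [363.2, 231.1]]
14 [[365.6, 245.5], [364.4, 236.4], [363.3, 227.8]]
20 [[365.7, 243.1], [364.6, 232.8], [363.5, 223.0]]
top seen 331.86547085201795 264.21973094170403 317 346 260 269
4 [[317.1, 265.5], [332.2, 264.1], [347.4, 262.7]]
6 [[317.0, 265.6], [332.1, 264.1], [347.3, 262.7]]
10 [[316.6, 265.6], [331.7, 264.2], [346.9, 262.8]]
14 [[316.2, 265.6], [331.1, 264.2], [346.3, 262.8]]
20 [[315.2, 265.7], [329.8, 264.4], [344.6, 263.0]]
```

```bash
python3 -c "
from plant import env
print(env.job_done())"
```

```text
the job is handed in; nothing more can be done
None
```

I pushed the strap onto its stop over the box and the lever down onto its stop, with the hand clear and the vials and timer in place, then handed the job in at about 11 s; no verdict came back, and I did not measure the foot's clamping force.

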